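# Find the full topping tin by weight and swap it with the used-up one

## Task

The open tin on the round board is used up, and of the three look-alike closed tins on the oblong board only one is still full. Feel by lifting which closed tin is the heavy one and swap it with the open tin: the full tin goes to the middle of the round board, and the open tin to the middle of the bay that the full one came from. Leave the two light tins where they stood, keep every tin upright and set it down gently, and do not disturb the basket or bowl.

Things in the scene. Friction and masses are not known exactly. Their poses are not given: they have to be found in the camera images.
- tin_left: closed tin that starts in the left (+y) bay: upright rigid steel cylinder, 66 mm diameter, 110 mm tall with its flat fixed white plastic lid (a raised disc adds 2 mm). Origin: centre of its underside, z up. Three look alike: exactly one, any of them, is full (0.48 to 0.67 kg in all), the others nearly empty (0.16 to 0.27 kg each). Sealed contents shift a few mm. A 30 N grip does no harm.
- tin_middle: closed tin that starts in the middle bay: upright rigid steel cylinder, 66 mm diameter, 110 mm tall with its flat fixed white plastic lid (a raised disc adds 2 mm). Origin: centre of its underside, z up. Three look alike: exactly one, any of them, is full (0.48 to 0.67 kg in all), the others nearly empty (0.16 to 0.27 kg each). Sealed contents shift a few mm. A 30 N grip does no harm.
- tin_right: closed tin that starts in the right (-y) bay: upright rigid steel cylinder, 66 mm diameter, 110 mm tall with its flat fixed white plastic lid (a raised disc adds 2 mm). Origin: centre of its underside, z up. Three look alike: exactly one, any of them, is full (0.48 to 0.67 kg in all), the others nearly empty (0.16 to 0.27 kg each). Sealed contents shift a few mm. A 30 N grip does no harm.
- tin_open: the used-up tin: same steel cylinder, 66 mm diameter, 110 mm tall, wall 4 mm, floor 5 mm, but without a lid, open at the top and visibly empty; 0.14 kg. It starts upright on the round board. Origin: centre of its underside, z up.
- board: fixed oblong board of mid-brown wood on the table, 130 mm (x) by 400 mm (y), 18 mm thick, split along y into three bays, each 120 mm wide, by dark strips 10 mm wide standing 12 mm above it. Origin: centre of its underside; x points away from the robot, y to its left, z up, with a small yaw.
- bay_left (a point): centre of the left (+y) bay, on the board's upper face, 18 mm above the table; the bays lie 130 mm apart. The closed tin there starts within about 8 mm of it.
- bay_middle (a point): centre of the middle bay, on the board's upper face, 18 mm above the table; the bays lie 130 mm apart. The closed tin there starts within about 8 mm of it.
- bay_right (a point): centre of the right (-y) bay, on the board's upper face, 18 mm above the table; the bays lie 130 mm apart. The closed tin there starts within about 8 mm of it.
- round_board: fixed round board of dark wood, flat, 110 mm diameter, 14 mm thick, on the table between the oblong board and the robot. Origin: centre of its underside. The table beside it (top at z = 0) is bare: at least 0.2 m is free for parking a tin on its side towards y = 0.
- round_top (a point): centre of the round board's upper face, 14 mm above the table
- basket: bystander: open plywood basket, 200 x 140 x 70 mm, holding two bread rolls, to the robot's right of the boards; origin centre of its underside
- bowl: bystander: empty white ceramic bowl, 120 mm diameter, 55 mm tall, to the robot's left of the boards; origin centre of its underside

How it is judged:
At the end, for the whole second after the job is handed in: Full tin standing on the round board within 20 mm of its centre; open tin standing within 30 mm of the middle of the bay the full tin came from; light tins standing on the oblong board within 30 mm of where they began; all upright within 0.1 rad, at rest (((horizontal distance between tin_left and round_top below 0.02 m and contact force between tin_left and round_board above 3.7 N and horizontal distance between tin_open and bay_left below 0.03 m and contact force between each of tin_open, tin_middle, tin_right and board above 0.5 N and distance of each of tin_middle, tin_right from where it was at the start of the episode below 0.03 m) or (horizontal distance between tin_middle and round_top below 0.02 m and contact force between tin_middle and round_board above 3.7 N and horizontal distance between tin_open and bay_middle below 0.03 m and contact force between each of tin_open, tin_left, tin_right and board above 0.5 N and distance of each of tin_left, tin_right from where it was at the start of the episode below 0.03 m) or (horizontal distance between tin_right and round_top below 0.02 m and contact force between tin_right and round_board above 3.7 N and horizontal distance between tin_open and bay_right below 0.03 m and contact force between each of tin_open, tin_left, tin_middle and board above 0.5 N and distance of each of tin_left, tin_middle from where it was at the start of the episode below 0.03 m)) and angle between each of tin_left, tin_middle, tin_right, tin_open's own z axis and vertical below 0.1 rad and linear speed of each of tin_left, tin_middle, tin_right, tin_open below 0.02 m/s); the robot touches nothing.
It fails at once if a tin is tipped more than 0.5 rad (angle between any of tin_left, tin_middle, tin_right, tin_open's own z axis and vertical above 0.5 rad).
It fails at once if a tin is dropped: out of the fingers and moving faster than 0.6 m/s (a fall of about 20 mm) ((linear speed of tin_left above 0.6 m/s and contact force between tin_left and the fingers below 0.1 N) or (linear speed of tin_middle above 0.6 m/s and contact force between tin_middle and the fingers below 0.1 N) or (linear speed of tin_right above 0.6 m/s and contact force between tin_right and the fingers below 0.1 N) or (linear speed of tin_open above 0.6 m/s and contact force between tin_open and the fingers below 0.1 N)).
It fails at once if the basket or bowl is moved more than 30 mm (distance of any of basket, bowl from where it was at the start of the episode above 0.03 m).
It also fails if it takes over 72 s, if anything falls off the work surface, if the arm or the gripper's body presses on something with over 40 N, if the wrist force passes 120 N, or if a joint passes its speed limit or range.

## Robot

A 7-joint arm with a two-finger parallel gripper is mounted at the origin on the work surface. World frame = base frame: x ahead of the robot, y to its left, z up, the work surface at z = 0. Lengths are in m, angles in rad, forces in N, time in s.
With the tool pointing down it reaches from about 0.425 to 0.925 m from the base axis. Payload 6.8 kg.
Tool frame: the origin (TCP) lies at the very end of the fingers, on their centre line; the grasp point (between the pads) lies bot.grip_depth behind it (bot.grip_depth is the distance from the TCP to the grasp point, in m); z points along the fingers, y is the line along which they close (so a half turn about z gives the same grasp; the last joint's range is limited). The gripper opens to 85 mm and grips with 20 to 120 N. Pads are 22 mm wide; open, the fingers measure 114 mm over their backs; the gripper's body (76 mm by 85 mm) begins 54 mm behind the grasp point. The pads swing forward as they close: fully open they stand 13 mm farther back than shut.
Start: joints at [-0.108, 0.477, 0.022, 1.555, -0.011, 1.109, -0.083], TCP at [0.675, 0, 0.231] pointing down, gripper open.
Joint ranges: [-2.96, 2.96], [-0.34, 2.1], [-1.41, 1.46], [0.24, 2.44], [-1.37, 4.51], [0.17, 1.92], [-2.96, 2.96]. Speed limits (rad/s): [2.39, 2.39, 3.14, 3.14, 3.14, 3.14, 3.14].

## Interface

Orientations are given as a unit quaternion [w, x, y, z].
In Python, from station import bot gives the robot as it stands.
- The arm moves only by the tool send_rows, never from a script. Its arguments are lists of equal length, an entry for each row: "slide": the shift along the tool's x, y, z in mm, a list of three; "roll": the turn about the tool's z in degrees; "claw": the opening, from 0 (shut) to 1 (fully open). A call has exactly 8 rows; each row is the pose to reach, as a shift and turn from the pose commanded when the call began, along the tool's axes at that moment; what a row does not reach only later rows make up. A row lasts 1/12 s, in which the tool goes at most 41.7 mm and 7.16 degrees, less where a joint would pass 70% of its speed; a pose out of reach is approached as far as the arm can. A call with a gripper value outside its range is refused whole. The fingers move at their own pace and stop on an object; "force" is the grip in N (left out, the last holds). Time passes only in rows, so rows that repeat a pose let the fingers close, or fill a call up. It gives the time, the measured TCP pose, the force, the opening and the grip force at its end, in the units of the state.
- bot.get_obs(): the state, without advancing time (a new reading comes with each control period).
- bot.read_camera(name): name is "scene" or "side" or "wrist"; returns the picture (420x560x3 uint8, red, green, blue); there is no depth.
- bot.camera_model(name): a dict with "camera_matrix" (3x3 intrinsics, pixels), "camera_from_world" (4x4, takes a point from world to camera coordinates). Camera axes: x right, y down, z forward; pixel columns grow to the right and rows downward; lengths in m; the calibration is good to about 2 mm. A picture is of the moment at which its call begins: read the wrist's pose just before it. camera_model takes no time and is no camera call; for the wrist camera it gives the pose at the moment of the call.
- bot.hand_in(): hands the job in; it is judged then, once.
The state is a dict: "t": time; "q": joint angles; "joint_vel": joint speeds; "joint_torque": joint torques, N m; "eef_pos": TCP position; "tool_rot": TCP orientation; "contact_force": force on the tool from outside, world axes, zero at the start; "torque": the same for the moment, N m; "gripper_width": opening from 0.0 (shut) to 1.0 (fully open); "grasp_force": force on a finger pad.
Only numpy, scipy, OpenCV 4.12 (cv2) and the standard library are available. Lean on these libraries where they do the work, as an engineer would, in place of code of your own. Each camera call takes 0.05 s, during which the arm holds its last target. There are 200 camera calls.

## Working session

There is one attempt and no reset: what is moved stays moved. The work goes in short steps, Python scripts to look and compute and a tool call to move; the robot and the scene stay as the last step left them, time stands still between calls to the robot, and variables do not carry over. Pictures are saved under pics/ and viewed, at most 10 in all, crops included, and the job is handed in when it is done.

Besides the shell and the picture viewer there is one more tool, called after "Call:" in YAML: its name, and indented under it one key for each argument. send_rows: Moves the arm, as the interface text tells. Its arguments: {"type":"object","properties":{"slide":{"type":"array","items":{"type":"array","items":{"type":"number"}}},"roll":{"type":"array","items":{"type":"number"}},"claw":{"type":"array","items":{"type":"number"}},"force":{"type":"number"}},"required":["slide","roll","claw"]}

```bash
ls; mkdir -p pics
python3 - <<'E'
from station import bot
import cv2,numpy as np
o=bot.get_obs()
print({k:np.round(v,3).tolist() for k,v in o.items()},bot.grip_depth)
for n in("scene","side","wrist"):
    m=bot.camera_model(n);print(n,np.round(m["camera_matrix"],1).tolist(),np.round(m["camera_from_world"],3).tolist())
    im=bot.read_camera(n);cv2.imwrite(f"pics/{n}0.png",im[...,::-1])
a=[cv2.imread(f"pics/{n}0.png") for n in("scene","side")]
E
```

```text
pics
{'t': 0.0, 'q': [-0.108, 0.478, 0.022, 1.556, -0.011, 1.109, -0.083], 'joint_vel': [0.001, -0.0, 0.002, 0.001, -0.001, -0.001, -0.0], 'joint_torque': [-0.001, -59.644, 1.608, -28.119, 0.012, 0.009, 0.0], 'eef_pos': [0.674, -0.0, 0.23], 'tool_rot': [-0.001, 0.707, 0.707, -0.001], 'contact_force': [-1.226, -0.051, 0.431], 'torque': [-0.039, -0.012, -0.002], 'grasp_force': 0.0, 'gripper_width': 0.999} 0.0187
scene [[451.0, 0.0, 281.0], [0.0, 451.0, 208.4], [0.0, 0.0, 1.0]] [[0.199, 0.98, -0.012, -0.097], [0.743, -0.159, -0.65, -0.366], [-0.639, 0.12, -0.76, 1.47], [0.0, 0.0, 0.0, 1.0]]
side [[430.9, 0.0, 283.5], [0.0, 430.9, 212.1], [0.0, 0.0, 1.0]] [[0.789, -0.614, -0.018, -0.442], [-0.465, -0.577, -0.671, 0.295], [0.402, 0.538, -0.741, 0.826], [0.0, 0.0, 0.0, 1.0]]
wrist [[349.6, 0.0, 280.4], [0.0, 349.6, 205.1], [0.0, 0.0, 1.0]] [[1.0, 0.001, -0.002, -0.674], [0.001, -0.945, 0.326, -0.043], [-0.001, -0.326, -0.945, 0.38], [0.0, 0.0, 0.0, 1.0]]
```

View pics/scene0.png

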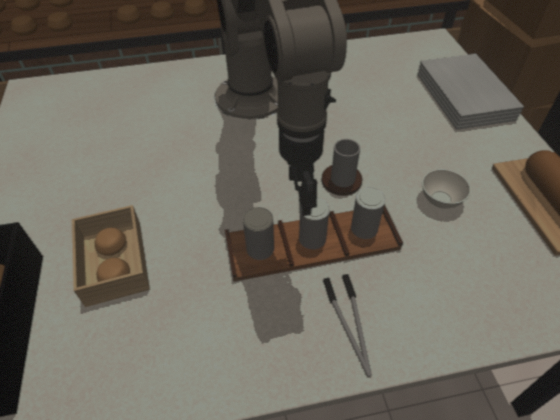

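View pics/side0.png

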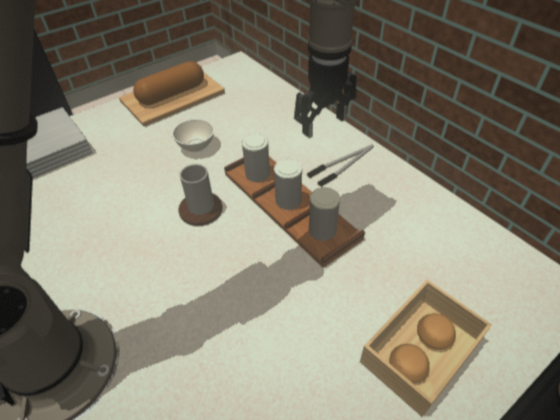

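View pics/wrist0.png

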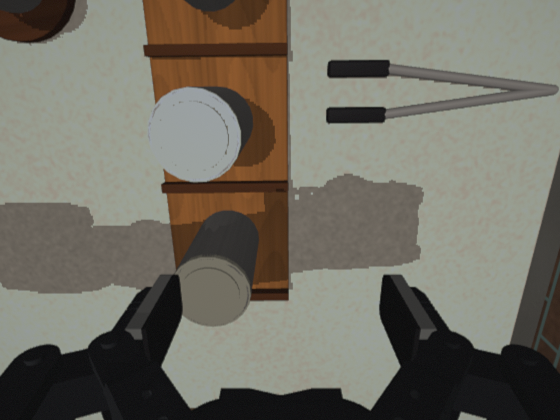

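```bash
cat > h.py <<'E'
from station import bot
import cv2,numpy as np
def ray(m,uv,z):
    K=np.array(m["camera_matrix"]);T=np.array(m["camera_from_world"]);R,t=T[:3,:3],T[:3,3]
    c=-R.T@t; d=R.T@np.linalg.inv(K)@np.array([*uv,1.])
    return (c+d*(z-c[2])/d[2])[:2]
def proj(m,p):
    T=np.array(m["camera_from_world"]);x=np.array(m["camera_matrix"])@(T[:3,:3]@np.array(p)+T[:3,3]);return x[:2]/x[2]
E
python3 - <<'E'
from h import *
m=bot.camera_model("side");s=bot.camera_model("scene");w=bot.camera_model("wrist")
for n,uv,z in [("L",(255,144),.128),("M",(288,170),.128),("R",(324,198),.128),("O",(195,175),.124),("rb",(201,208),.014),("bowl",(193,131),.055),("bskR",(426,390),0)]:
    print("side",n,np.round(ray(m,uv,z),3))
for n,uv,z in [("L",(369,199),.128),("R",(258,218),.128),("O",(346,149),.124),("rb",(342,180),.014),("bowl",(446,185),.055)]:
    print("scene",n,np.round(ray(s,uv,z),3))
for n,uv in [("M",(195,135)),("R",(214,291))]: print("wrist",n,np.round(ray(w,uv,.128),3))
E
```

```text
side L [0.605 0.168]
side M [0.609 0.042]
side R [ 0.614 -0.078]
side O [0.434 0.167]
side rb [0.43  0.168]
side bowl [0.55  0.404]
side bskR [ 0.523 -0.47 ]
scene L [0.615 0.176]
scene R [ 0.617 -0.075]
scene O [0.442 0.175]
scene rb [0.441 0.175]
scene bowl [0.55  0.409]
wrist M [0.616 0.051]
wrist R [ 0.621 -0.074]
```

Call:
send_rows:
  slide:
    - [12,-19,-25]
    - [24,-38,-50]
    - [36,-57,-75]
    - [48,-76,-100]
    - [60,-95,-125]
    - [70,-115,-150]
    - [70,-115,-150]
    - [70,-115,-150]
  roll: [0,0,0,0,0,0,0,0]
  claw: [1,1,1,1,1,1,1,1]

```text
t: 0.82
eef_pos: [0.5599, 0.0709, 0.3831]
tool_rot: [0.001, 0.706, 0.708, 0.002]
contact_force: [0.2, 0.0, -1.3]
gripper_width: 1.004
grasp_force: 0.0
```

Run:
```python
from h import *
w=bot.camera_model("wrist");im=bot.read_camera("wrist");o=bot.get_obs();print(o["eef_pos"],np.round(o["q"],2))
cv2.imwrite("pics/wrist1.png",im[...,::-1])
```

```text
[0.55994697 0.06992508 0.38142829] [-0.22  0.19 -0.01  1.62  0.    1.33 -0.24]
```

View pics/wrist1.png

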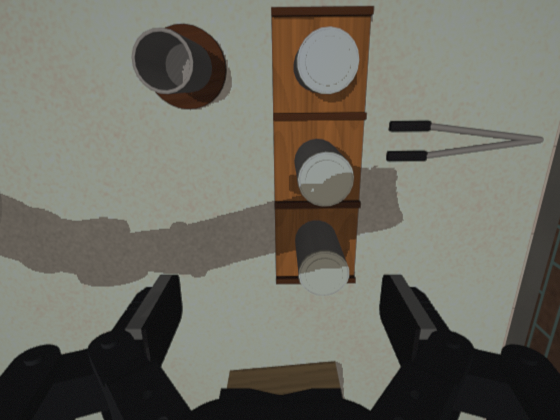

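```bash
cat > meas.py <<'E'
from h import *
from scipy.optimize import least_squares
im=cv2.imread("pics/wrist1.png");w=None
def run(w,im):
    g=cv2.GaussianBlur(cv2.cvtColor(im,cv2.COLOR_BGR2GRAY),(3,3),0);hsv=cv2.cvtColor(im,cv2.COLOR_BGR2HSV)
    vis=im.copy();out={}
    for n,(u,v),z in [("L",(328,60),.110+.018),("M",(325,178),.128),("R",(323,270),.128),("O",(163,61),.124)]:
        c=cv2.HoughCircles(g[max(0,v-50):v+50,u-50:u+50],cv2.HOUGH_GRADIENT,1.0,5,param1=80,param2=8,minRadius=26,maxRadius=34)
        c=c[0][0]+[u-50,max(0,v-50),0]; cv2.circle(vis,(int(c[0]),int(c[1])),int(c[2]),(0,0,255),1)
        p=ray(w,c[:2],z);e=ray(w,(c[0]+c[2],c[1]),z);out[n]=p;print(n,c.round(1),p.round(4),"r",round(np.hypot(*(e-p)),4))
    # round board
    m=((hsv[...,1]>110)&(hsv[...,2]<110)).astype(np.uint8);m[:,:130]=0;m[:,250:]=0;m[130:]=0
    ct=max(cv2.findContours(m,cv2.RETR_EXTERNAL,cv2.CHAIN_APPROX_NONE)[0],key=cv2.contourArea)
    hull=cv2.convexHull(ct)[:,0]; cv2.drawContours(vis,[ct],-1,(0,255,0),1)
    P=np.array([ray(w,q,.014) for q in ct[:,0]]);
    f=least_squares(lambda x:np.hypot(*(P-x).T)-.055,P.mean(0),loss="cauchy",f_scale=.001)
    r=np.hypot(*(P-f.x).T)-.055
    print("round",f.x.round(4),"inliers",(abs(r)<.0025).mean().round(2));cv2.circle(vis,tuple(int(a) for a in proj(w,[*f.x,.014])),3,(255,0,0),-1)
    # strips: dark brown
    m=((hsv[...,1]>110)&(hsv[...,2]<75)).astype(np.uint8);m[:,:262]=0;m[:,385:]=0;m[295:]=0
    for ct in cv2.findContours(m,cv2.RETR_EXTERNAL,cv2.CHAIN_APPROX_NONE)[0]:
        if cv2.contourArea(ct)>200:
            cv2.drawContours(vis,[ct],-1,(255,255,0),1)
            P=np.array([ray(w,q,.030) for q in ct[:,0]]);rc=cv2.minAreaRect((P*1000).astype(np.float32));print("strip",np.round(rc[0],1),np.round(rc[1],1),round(rc[2],1))
    cv2.imwrite("pics/vis1.png",vis)
run(bot.camera_model("wrist"),im)
E
python3 meas.py
```

```text
L [326.5  59.5  33.4] [0.6086 0.1789] r 0.035
M [325.5 178.5  27.9] [0.6131 0.0506] r 0.0325
R [324.5 278.5  27.8] [ 0.6175 -0.0824] r 0.0359
O [160.5  57.5  26.6] [0.4339 0.1809] r 0.028
round [0.4289 0.1759] inliers 0.37
strip [662.2 -62.3] [69.6 29.4] 69.1
strip [598.5 -26.1] [152.5  77.6] 33.1
strip [614.2 113.2] [125.2  10. ] 0.9
strip [612.5 240.1] [125.6  11.1] 0.1
```

View pics/vis1.png

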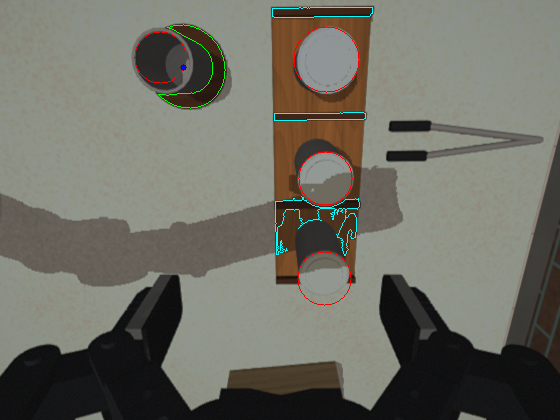

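```bash
cat > fit.py <<'E'
from h import *
from scipy.optimize import least_squares
def fit(w,im,p0,z,R,tol=.006,side=None):
    e=cv2.Canny(im,40,100);ys,xs=np.nonzero(e);P=np.array([ray(w,q,z) for q in zip(xs,ys)])
    x=np.array(p0)
    for t in (tol,tol*.6,.002):
        r=np.hypot(*(P-x).T);k=abs(r-R)<t
        if side is not None:k&=((P-x)@side>0)
        x=least_squares(lambda c:np.hypot(*(P[k]-c).T)-R,x,loss="cauchy",f_scale=.0007).x
    return x.round(4),int(k.sum())
E
python3 - <<'E'
from fit import *
im=cv2.imread("pics/wrist1.png");w=bot.camera_model("wrist")
for n,uv,z in [("L",(327,60),.128),("M",(325.5,178.5),.128),("R",(324,271),.128),("O",(163,61),.124)]:
    print(n,*fit(w,im,ray(w,uv,z),z,.033))
print("rb",fit(w,im,[.434,.173],.014,.055,.008,np.array([1,-.2])))
for uv in [(226,66),(187,108),(180,23)]:print(ray(w,uv,.014).round(4))
E
```

```text
L [0.6098 0.1776] 242
M [0.613  0.0494] 202
R [ 0.616  -0.0758] 114
O [0.435  0.1773] 242
rb (array([0.4314, 0.1754]), 152)
[0.4867 0.1777]
[0.4291 0.1227]
[0.4292 0.2299]
```

Call:
send_rows:
  slide:
    - [-4,10,30]
    - [-8,20,65]
    - [-12,32,100]
    - [-16,44,135]
    - [-20,53,170]
    - [-20,53,205]
    - [-20,53,230]
    - [-20,53,230]
  roll: [0,0,0,0,0,0,0,0]
  claw: [1,1,1,1,1,1,1,1]
  force: 30

```text
t: 1.53
eef_pos: [0.6084, 0.0482, 0.1434]
tool_rot: [-0.004, 0.708, 0.707, -0.006]
contact_force: [-0.6, 0.1, -0.1]
gripper_width: 0.997
grasp_force: 0.0
```

Run:
```python
from fit import *
w=bot.camera_model("wrist");im=bot.read_camera("wrist")[...,::-1].copy();o=bot.get_obs();print(o["eef_pos"].round(4) if hasattr(o["eef_pos"],'round') else o["eef_pos"],o["contact_force"])
cv2.imwrite("pics/wrist2.png",im)
```

```text
[0.6103 0.0487 0.1469] [-0.09245598  0.26507152  0.28935513]
```

View pics/wrist2.png

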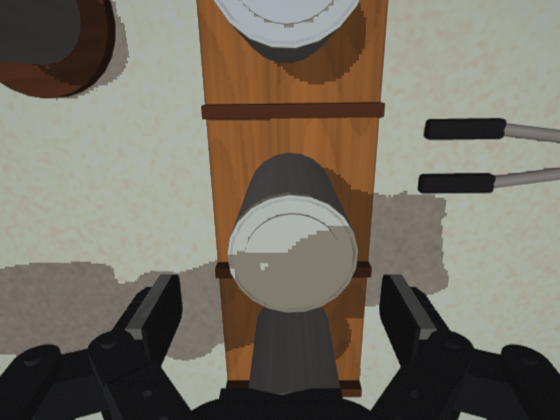

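Call:
send_rows:
  slide:
    - [0,2,20]
    - [0,3,45]
    - [0,3,65]
    - [0,3,76]
    - [0,3,76]
    - [0,3,76]
    - [0,3,76]
    - [0,3,76]
  roll: [0,0,0,0,0,0,0,0]
  claw: [1,1,1,1,1,0,0,0]
  force: 30

```text
t: 2.25
eef_pos: [0.6171, 0.0501, 0.0772]
tool_rot: [0.001, 0.707, 0.707, 0.001]
contact_force: [-1.8, 0.4, 4.5]
gripper_width: 0.783
grasp_force: 34.0
```

Call:
send_rows:
  slide:
    - [0,0,0]
    - [0,0,0]
    - [0,0,-2]
    - [0,0,-5]
    - [0,0,-8]
    - [0,0,-8]
    - [0,0,-8]
    - [0,0,-8]
  roll: [0,0,0,0,0,0,0,0]
  claw: [0,0,0,0,0,0,0,0]

```text
t: 2.92
eef_pos: [0.6159, 0.05, 0.0832]
tool_rot: [-0.0, 0.707, 0.707, -0.0]
contact_force: [0.0, -0.5, -0.8]
gripper_width: 0.781
grasp_force: 34.0
```

Call:
send_rows:
  slide:
    - [0,0,0]
    - [0,0,0]
    - [0,0,0]
    - [0,0,0]
    - [0,0,0]
    - [0,0,0]
    - [0,0,0]
    - [0,0,0]
  roll: [0,0,0,0,0,0,0,0]
  claw: [0,0,0,0,0,0,0,0]

```text
t: 3.58
eef_pos: [0.616, 0.05, 0.0833]
tool_rot: [0.0, 0.707, 0.707, 0.0]
contact_force: [0.4, 0.1, -2.8]
gripper_width: 0.778
grasp_force: 34.0
```

```bash
cat > wt.py <<'E'
from h import *
f=[]
for i in range(10):
    f.append(bot.get_obs()["contact_force"]);bot.read_camera("side")
f=np.array(f);print(f.mean(0).round(2),f.std(0).round(2),bot.get_obs()["eef_pos"])
E
python3 wt.py
```

```text
[ 0.06  0.17 -2.19] [0.62 0.42 0.42] [0.616027   0.05001537 0.08331678]
```

Call:
send_rows:
  slide:
    - [0,0,3]
    - [0,0,6]
    - [0,0,8]
    - [0,0,8]
    - [0,0,8]
    - [0,0,8]
    - [0,0,8]
    - [0,0,8]
  roll: [0,0,0,0,0,0,0,0]
  claw: [0,0,0,0,0,1,1,1]

```text
t: 4.75
eef_pos: [0.6162, 0.05, 0.0752]
tool_rot: [0.0, 0.707, 0.707, 0.0]
contact_force: [-0.4, -0.2, 0.3]
gripper_width: 0.996
grasp_force: 0.0
```

Call:
send_rows:
  slide:
    - [0,0,0]
    - [0,0,-30]
    - [0,0,-65]
    - [20,-1,-75]
    - [60,-2,-75]
    - [100,-3,-75]
    - [128,-4,-75]
    - [128,-4,-75]
  roll: [0,0,0,0,0,0,0,0]
  claw: [1,1,1,1,1,1,1,1]

```text
t: 5.42
eef_pos: [0.6105, 0.1877, 0.1503]
tool_rot: [-0.002, 0.703, 0.711, 0.002]
contact_force: [0.2, 0.5, -0.3]
gripper_width: 0.998
grasp_force: 0.0
```

Call:
send_rows:
  slide:
    - [0,0,0]
    - [0,0,25]
    - [0,0,55]
    - [0,0,75]
    - [0,0,75]
    - [0,0,75]
    - [0,0,75]
    - [0,0,75]
  roll: [0,0,0,0,0,0,0,0]
  claw: [1,1,1,1,1,0,0,0]

```text
t: 6.08
eef_pos: [0.6127, 0.1776, 0.0765]
tool_rot: [0.0, 0.707, 0.707, 0.001]
contact_force: [0.7, -0.2, -5.2]
gripper_width: 0.775
grasp_force: 36.2
```

Call:
send_rows:
  slide:
    - [0,0,0]
    - [0,0,-2]
    - [0,0,-4]
    - [0,0,-8]
    - [0,0,-8]
    - [0,0,-8]
    - [0,0,-8]
    - [0,0,-8]
  roll: [0,0,0,0,0,0,0,0]
  claw: [0,0,0,0,0,0,0,0]

```text
t: 6.75
eef_pos: [0.6119, 0.1779, 0.0831]
tool_rot: [-0.0, 0.707, 0.707, -0.0]
contact_force: [0.6, 0.7, -6.0]
gripper_width: 0.776
grasp_force: 36.3
```

```bash
python3 wt.py
```

```text
[ 0.2   0.24 -5.73] [0.54 0.45 0.4 ] [0.61202517 0.17804004 0.08331004]
```

Call:
send_rows:
  slide:
    - [0,0,-10]
    - [0,0,-35]
    - [0,0,-65]
    - [0,0,-95]
    - [0,0,-115]
    - [-8,-10,-120]
    - [-26,-30,-120]
    - [-44,-50,-120]
  roll: [0,0,0,0,0,0,0,0]
  claw: [0,0,0,0,0,0,0,0]

```text
t: 7.92
eef_pos: [0.5609, 0.1338, 0.2036]
tool_rot: [0.0, 0.707, 0.708, 0.0]
contact_force: [-0.2, -1.0, -6.2]
gripper_width: 0.772
grasp_force: 36.9
```

Call:
send_rows:
  slide:
    - [-18,-20,0]
    - [-36,-41,0]
    - [-54,-62,0]
    - [-72,-82,0]
    - [-85,-97,0]
    - [-89,-102,10]
    - [-89,-102,30]
    - [-89,-102,50]
  roll: [0,0,0,0,0,0,0,0]
  claw: [0,0,0,0,0,0,0,0]

```text
t: 8.58
eef_pos: [0.4592, 0.044, 0.1534]
tool_rot: [0.001, 0.708, 0.707, 0.001]
contact_force: [-0.9, 0.2, -5.7]
gripper_width: 0.774
grasp_force: 36.9
```

Call:
send_rows:
  slide:
    - [0,0,20]
    - [0,0,40]
    - [0,0,60]
    - [0,0,74]
    - [0,0,83]
    - [0,0,86]
    - [0,0,86]
    - [0,0,86]
  roll: [0,0,0,0,0,0,0,0]
  claw: [0,0,0,0,0,0,0,0]

```text
t: 9.25
eef_pos: [0.4604, 0.045, 0.0679]
tool_rot: [0.0, 0.707, 0.707, 0.0]
contact_force: [0.5, 0.5, -5.8]
gripper_width: 0.771
grasp_force: 36.9
```

Call:
send_rows:
  slide:
    - [0,0,2]
    - [0,0,4]
    - [0,0,6]
    - [0,0,8]
    - [0,0,9]
    - [0,0,10]
    - [0,0,10]
    - [0,0,10]
  roll: [0,0,0,0,0,0,0,0]
  claw: [0,0,0,0,0,0,0,0]

```text
t: 9.92
eef_pos: [0.46, 0.0451, 0.0583]
tool_rot: [-0.0, 0.707, 0.707, 0.0]
contact_force: [-5.3, -0.6, 9.4]
gripper_width: 0.773
grasp_force: 37.9
```

Call:
send_rows:
  slide:
    - [0,0,0]
    - [0,0,0]
    - [0,0,0]
    - [0,0,-20]
    - [0,0,-50]
    - [0,0,-85]
    - [0,0,-110]
    - [0,0,-110]
  roll: [0,0,0,0,0,0,0,0]
  claw: [1,1,1,1,1,1,1,1]

```text
t: 10.58
eef_pos: [0.4636, 0.0456, 0.1722]
tool_rot: [0.003, 0.707, 0.707, 0.004]
contact_force: [0.0, 0.5, -0.2]
gripper_width: 1.0
grasp_force: 0.0
```

Call:
send_rows:
  slide:
    - [20,-4,0]
    - [50,-10,0]
    - [80,-16,0]
    - [110,-22,0]
    - [132,-26,0]
    - [132,-26,0]
    - [132,-26,0]
    - [132,-26,0]
  roll: [0,0,0,0,0,0,0,0]
  claw: [1,1,1,1,1,1,1,1]

```text
t: 11.25
eef_pos: [0.434, 0.1762, 0.1669]
tool_rot: [0.0, 0.707, 0.707, -0.0]
contact_force: [-0.5, -0.4, 0.6]
gripper_width: 0.999
grasp_force: 0.0
```

Run:
```python
from fit import *
w=bot.camera_model("wrist");im=bot.read_camera("wrist")[...,::-1].copy();print(bot.get_obs()["eef_pos"])
s=bot.read_camera("side")[...,::-1]
cv2.imwrite("pics/ws3.png",cv2.resize(np.hstack([im,s]),(800,300)));cv2.imwrite("pics/wrist3.png",im)
print(fit(w,im,[.435,.177],.124,.033))
```

```text
[0.43413628 0.1757429  0.16691912]
(array([0.4349, 0.1792]), 454)
```

View pics/ws3.png

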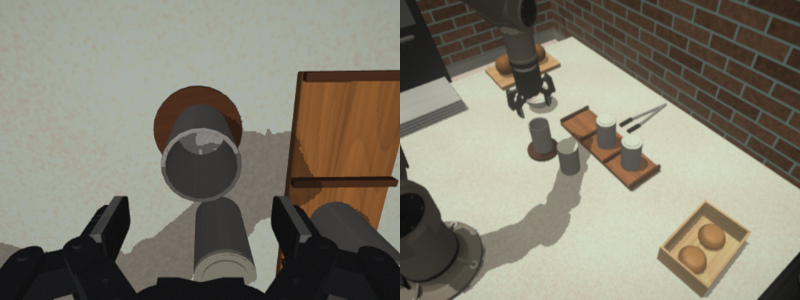

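Run:
```python
from fit import *
im=cv2.imread("pics/wrist3.png");w=bot.camera_model("wrist")
for p in([.432,.176],[.438,.172],[.436,.18]):print(fit(w,im,p,.014,.055,.008,np.array([0,1])))
for p in([216,181],[339,181],[278,120]):print(ray(w,p,.014))
# left bay corners: strips tops (z=.030)
for p in([418,101],[406,261],[556,255]):print(ray(w,p,.030))
```

```text
(array([0.4314, 0.177 ]), 240)
(array([0.4314, 0.177 ]), 240)
(array([0.4314, 0.177 ]), 240)
[0.3783346  0.18019405]
[0.48557598 0.18007639]
[0.43257176 0.23203913]
[0.53988741 0.24761456]
[0.54662999 0.11046694]
[0.67908418 0.11629812]
```

Call:
send_rows:
  slide:
    - [1,1,20]
    - [2,1,50]
    - [2,1,80]
    - [2,1,95]
    - [2,1,95]
    - [2,1,95]
    - [2,1,95]
    - [2,1,95]
  roll: [0,0,0,0,0,0,0,0]
  claw: [1,1,1,1,1,0,0,0]

```text
t: 12.02
eef_pos: [0.436, 0.1791, 0.0736]
tool_rot: [0.0, 0.707, 0.707, 0.001]
contact_force: [-0.5, -0.2, -1.8]
gripper_width: 0.779
grasp_force: 33.7
```

Call:
send_rows:
  slide:
    - [0,0,0]
    - [0,0,-15]
    - [0,0,-40]
    - [0,0,-60]
    - [0,0,-65]
    - [0,0,-65]
    - [0,15,-65]
    - [0,40,-65]
  roll: [0,0,0,0,0,0,0,0]
  claw: [0,0,0,0,0,0,0,0]

```text
t: 12.68
eef_pos: [0.4727, 0.1788, 0.1363]
tool_rot: [-0.001, 0.706, 0.708, -0.001]
contact_force: [1.2, -0.2, -1.4]
gripper_width: 0.777
grasp_force: 34.4
```

Call:
send_rows:
  slide:
    - [0,25,0]
    - [0,55,0]
    - [0,85,0]
    - [0,115,0]
    - [0,132,0]
    - [0,137,0]
    - [0,137,0]
    - [0,137,0]
  roll: [0,0,0,0,0,0,0,0]
  claw: [0,0,0,0,0,0,0,0]

```text
t: 13.35
eef_pos: [0.6105, 0.1789, 0.136]
tool_rot: [-0.001, 0.707, 0.707, -0.001]
contact_force: [-0.6, -0.4, -1.9]
gripper_width: 0.774
grasp_force: 34.4
```

Call:
send_rows:
  slide:
    - [0,0,15]
    - [0,0,32]
    - [0,0,46]
    - [0,0,52]
    - [0,0,55]
    - [0,0,57]
    - [0,0,59]
    - [0,0,60]
  roll: [0,0,0,0,0,0,0,0]
  claw: [0,0,0,0,0,0,0,0]

```text
t: 14.02
eef_pos: [0.6123, 0.1793, 0.0779]
tool_rot: [0.0, 0.707, 0.707, 0.001]
contact_force: [-0.5, -0.4, -2.0]
gripper_width: 0.782
grasp_force: 34.4
```

Call:
send_rows:
  slide:
    - [0,0,0]
    - [0,0,0]
    - [0,0,0]
    - [0,0,0]
    - [0,0,0]
    - [0,0,0]
    - [0,0,0]
    - [0,0,0]
  roll: [0,0,0,0,0,0,0,0]
  claw: [0,0,0,0,0,0,0,0]

```text
t: 14.68
eef_pos: [0.6121, 0.179, 0.0775]
tool_rot: [0.0, 0.707, 0.707, 0.0]
contact_force: [-0.0, -1.0, -0.6]
gripper_width: 0.776
grasp_force: 34.4
```

Still ~1–2 mm up; lower slowly until contact.

Call:
send_rows:
  slide:
    - [0,0,0.5]
    - [0,0,1]
    - [0,0,1.5]
    - [0,0,2]
    - [0,0,2]
    - [0,0,2]
    - [0,0,2]
    - [0,0,2]
  roll: [0,0,0,0,0,0,0,0]
  claw: [0,0,0,0,0,0,0,0]

```text
t: 15.35
eef_pos: [0.6121, 0.1792, 0.0772]
tool_rot: [0.0, 0.707, 0.707, 0.0]
contact_force: [-5.8, -1.7, 13.8]
gripper_width: 0.779
grasp_force: 35.4
```

Call:
send_rows:
  slide:
    - [0,0,0]
    - [0,0,0]
    - [0,0,0]
    - [0,0,-20]
    - [0,0,-50]
    - [0,0,-85]
    - [0,0,-95]
    - [0,0,-95]
  roll: [0,0,0,0,0,0,0,0]
  claw: [1,1,1,1,1,1,1,1]

```text
t: 16.02
eef_pos: [0.6143, 0.1798, 0.174]
tool_rot: [0.001, 0.707, 0.707, 0.003]
contact_force: [1.6, -0.2, 0.1]
gripper_width: 1.004
grasp_force: 0.0
```

Call:
send_rows:
  slide:
    - [-14,-16,0]
    - [-36,-41,0]
    - [-60,-68,0]
    - [-84,-95,0]
    - [-108,-122,0]
    - [-130,-148,0]
    - [-134,-152,0]
    - [-134,-152,0]
  roll: [0,0,0,0,0,0,0,0]
  claw: [1,1,1,1,1,1,1,1]

```text
t: 16.68
eef_pos: [0.4577, 0.043, 0.1693]
tool_rot: [-0.001, 0.708, 0.706, -0.001]
contact_force: [-0.0, -0.0, 0.7]
gripper_width: 1.002
grasp_force: 0.0
```

Run:
```python
from fit import *
w=bot.camera_model("wrist");im=bot.read_camera("wrist")[...,::-1].copy();print(bot.get_obs()["eef_pos"])
s=bot.read_camera("side")[...,::-1]
cv2.imwrite("pics/ws4.png",cv2.resize(np.hstack([im,s]),(800,300)));cv2.imwrite("pics/wrist4.png",im)
print(fit(w,im,[.46,.045],.110,.033),fit(w,im,[.4315,.1765],.014,.055))
```

```text
[0.45954896 0.04460146 0.16976033]
(array([0.46  , 0.0479]), 253) (array([0.4316, 0.1778]), 354)
```

View pics/ws4.png

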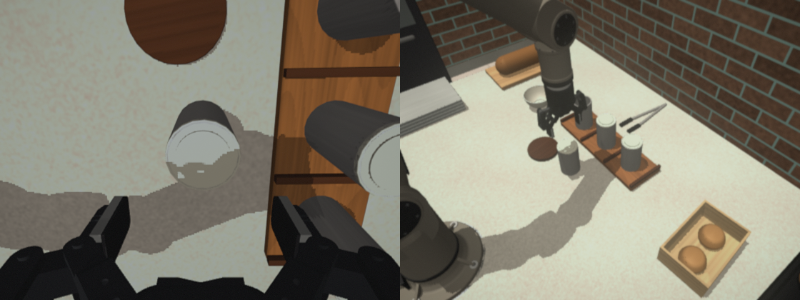

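Call:
send_rows:
  slide:
    - [1,0,20]
    - [1,0,50]
    - [1,0,80]
    - [1,0,105]
    - [1,0,111]
    - [1,0,111]
    - [1,0,111]
    - [1,0,111]
  roll: [0,0,0,0,0,0,0,0]
  claw: [1,1,1,1,1,1,0,0]

```text
t: 17.45
eef_pos: [0.4608, 0.0466, 0.0605]
tool_rot: [0.0, 0.707, 0.707, 0.0]
contact_force: [-1.3, -0.5, 5.7]
gripper_width: 0.775
grasp_force: 32.1
```

Call:
send_rows:
  slide:
    - [0,0,0]
    - [0,0,0]
    - [0,0,0]
    - [0,0,-5]
    - [0,0,-15]
    - [0,0,-30]
    - [0,0,-45]
    - [0,0,-50]
  roll: [0,0,0,0,0,0,0,0]
  claw: [0,0,0,0,0,0,0,0]

```text
t: 18.12
eef_pos: [0.461, 0.0459, 0.1115]
tool_rot: [0.001, 0.707, 0.707, 0.001]
contact_force: [0.6, 0.7, -5.5]
gripper_width: 0.773
grasp_force: 35.9
```

Call:
send_rows:
  slide:
    - [15,-3,0]
    - [40,-9,0]
    - [70,-15,0]
    - [100,-22,0]
    - [120,-27,0]
    - [130,-29,0]
    - [130,-29,0]
    - [130,-29,0]
  roll: [0,0,0,0,0,0,0,0]
  claw: [0,0,0,0,0,0,0,0]

```text
t: 18.78
eef_pos: [0.4309, 0.1754, 0.1092]
tool_rot: [0.0, 0.707, 0.707, -0.0]
contact_force: [-0.4, -0.3, -5.5]
gripper_width: 0.773
grasp_force: 38.5
```

Call:
send_rows:
  slide:
    - [0,0,8]
    - [0,0,18]
    - [0,0,26]
    - [0,0,30]
    - [0,0,32]
    - [0,0,33.5]
    - [0,0,34.5]
    - [0,0,34.5]
  roll: [0,0,0,0,0,0,0,0]
  claw: [0,0,0,0,0,0,0,0]

```text
t: 19.45
eef_pos: [0.4311, 0.1761, 0.0749]
tool_rot: [0.0, 0.707, 0.707, 0.0]
contact_force: [-0.4, 0.3, -4.4]
gripper_width: 0.776
grasp_force: 38.5
```

Call:
send_rows:
  slide:
    - [0,0,0.5]
    - [0,0,1]
    - [0,0,1.5]
    - [0,0,1.5]
    - [0,0,1.5]
    - [0,0,1.5]
    - [0,0,1.5]
    - [0,0,1.5]
  roll: [0,0,0,0,0,0,0,0]
  claw: [0,0,0,0,0,0,0,0]

```text
t: 20.12
eef_pos: [0.4313, 0.1764, 0.0745]
tool_rot: [0.0, 0.707, 0.707, 0.001]
contact_force: [-4.6, -1.6, 8.4]
gripper_width: 0.776
grasp_force: 39.2
```

Contact with the round board; release and back up.

Call:
send_rows:
  slide:
    - [0,0,0]
    - [0,0,0]
    - [0,0,0]
    - [0,0,-15]
    - [0,0,-45]
    - [0,0,-80]
    - [0,0,-110]
    - [0,0,-140]
  roll: [0,0,0,0,0,0,0,0]
  claw: [1,1,1,1,1,1,1,1]

```text
t: 20.78
eef_pos: [0.4311, 0.1761, 0.2151]
tool_rot: [0.0, 0.707, 0.707, 0.0]
contact_force: [1.7, 0.5, 0.1]
gripper_width: 0.996
grasp_force: 0.0
```

Call:
send_rows:
  slide:
    - [0,0,-30]
    - [0,20,-60]
    - [0,40,-90]
    - [-10,60,-120]
    - [-20,70,-130]
    - [-20,70,-130]
    - [-20,70,-130]
    - [-20,70,-130]
  roll: [0,0,0,0,0,0,0,0]
  claw: [1,1,1,1,1,1,1,1]

```text
t: 21.45
eef_pos: [0.4997, 0.1564, 0.3419]
tool_rot: [-0.001, 0.707, 0.707, -0.001]
contact_force: [-0.2, -0.8, 0.5]
gripper_width: 1.001
grasp_force: 0.0
```

Run:
```python
from fit import *
w=bot.camera_model("wrist");im=bot.read_camera("wrist")[...,::-1].copy();print(bot.get_obs()["eef_pos"])
s=bot.read_camera("side")[...,::-1]
cv2.imwrite("pics/ws5.png",cv2.resize(np.hstack([im,s]),(800,300)))
for n,p,z,r in [("full",[.4315,.1765],.124,.033),("open",[.612,.179],.128,.033),("M",[.614,.05],.128,.033),("R",[.616,-.076],.128,.033)]:print(n,fit(w,im,p,z,r))
```

```text
[0.49946753 0.15660738 0.34172741]
full (array([0.4305, 0.1774]), 185)
open (array([0.6113, 0.1799]), 243)
M (array([0.6152, 0.0506]), 166)
R (array([ 0.6174, -0.0753]), 74)
```

View pics/ws5.png

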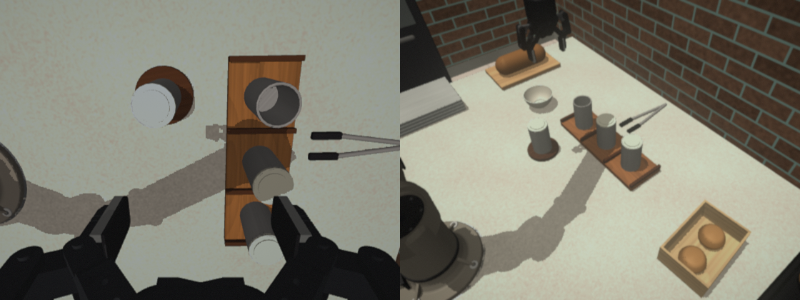

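The picture shows the closed full tin upright on the round board (about (155,100) in the left half). The open tin stands in the left bay, (278,100), and the other two are where they started.

```bash
python3 -c "
from station import bot
print(bot.hand_in())"
```

```text
the job is handed in; nothing more can be done
None
```

I lifted the middle and left tins and found the left one heavy (about 0.58 kg), so I swapped it with the open tin and handed the job in; the final images put the full tin about 1 mm from the round board's centre and the open tin within about 3 mm of the left bay's, with the other tins, basket and bowl undisturbed (no verdict returned).

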